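# Between-pack temperature check of a chilled delivery

## Task

Check the temperature of the delivery: draw the flat-bladed thermometer straight up out of its holder, slide the blade straight down between the two lidded tubs in the steel tray, about the middle of the gap, until the shoulder of the handle is almost down at the lids, and leave it there for about two seconds. Then draw it up out of the gap, tip it back about halfway to level so that its display faces upwards, and finish while still holding it like that, still, with its tip well above the lids and touching nothing. Leave the tubs and everything else on the bench where they are.

Things in the scene. Friction and masses are not known exactly. Their poses are not given: they have to be found in the camera images.
- probe: Between-pack thermometer, about 0.14 kg. White handle 30 mm wide (y), 18 thick (x), 115 long (z 0 to 115); flat steel blade 22 mm wide (y), 4 thick (x), z 0 to -80 (last 10 mm 16 x 2.5). Origin: centre of the handle's lower end, its shoulder. z up the handle; x out of the broad face with the display (z 75 to 104 mm) and two buttons. Starts upright, shoulder on the sheath's rim, display away from the robot.
- probe_grip (a point): Where to grip: centre of the handle, 80 mm above the probe's origin, 35 mm below the handle's top. Close on the plain flat narrow sides (+y and -y, 30 mm apart). Nothing catches the probe in its sheath.
- probe_tip (a point): The middle of the blade's lower end, 80 mm below the probe's origin, turns with the probe.
- caddy: Grey caddy, fixed, the probe's holder: base 100 mm (x) x 180 mm (y) x 6 mm, origin at the centre of its underside. Upright sheath at y = +45 mm, 15 x 34 mm outside, rim 90 mm above the bench, slot 7 mm (x) x 26 mm (y); the probe's x is the caddy's x. Round well at y = -45 mm, 36 mm high, where the wipes stand.
- tray: Steel delivery tray, fixed, 250 mm (x) x 180 mm (y) inside a 10 mm lip, 35 mm high, 3 mm floor, origin at the centre of its underside. It carries the two tubs one behind the other along its x, with the gap running along its y.
- tub_a: Clear tub, white lid, loose, about 0.5 kg, nearer the robot. Lid 100 mm (x) x 140 mm (y) x 8 mm, top 90 mm above the origin; below it 92 x 132 mm. Origin: centre of its underside, on the tray's floor 3 mm above the bench. Its +x side faces tub_b across a gap of 10 to 14 mm between the lids.
- tub_b: Same as tub_a, the tub farther from the robot; its -x side faces tub_a.
- wipes: Bystander: canister of probe wipes, 72 mm across, 112 mm high, standing in the caddy's well (top 118 mm above the bench). Origin: centre of its underside.
- mug: Bystander: white mug, 72 mm across, 85 mm high. Origin: centre of its underside; handle to its +y.
- label_roll: Bystander: roll of blank labels lying flat, 72 mm across, 34 mm high. Origin: centre of its underside.
- spice_jar: Bystander: glass jar with steel cap, 52 mm across, 85 mm high. Origin: centre of its underside.
- sauce_bottle: Bystander: white bottle, 60 mm across, 160 mm high. Origin: centre of its underside.
- bowl: Bystander: steel bowl, 170 mm across, 60 mm high. Origin: centre of its underside.
- spoon: Bystander: steel spoon 240 mm long lying on the bench along its x.

How it is judged:
On the way, in this order (a step that is already met when the one before it is completed fails the run):
1. the thermometer is drawn up out of its holder and held by the fingers (z of probe_tip in the frame of caddy above 0.095 m and contact force between probe and the fingers above 1 N), for 0.1 s.
2. the blade stands upright between the two tubs, about the middle of the gap, the shoulder of the handle within 16 mm of the lids, and is held there 1.8 s (x of probe_tip in the frame of tub_a above 0.046 m and x of probe_tip in the frame of tub_b below -0.046 m and y of probe_tip in the frame of tub_a between -0.035 and 0.035 m and z of probe in the frame of tub_a below 0.106 m and angle between probe's own z axis and vertical below 0.2 rad and contact force between probe and the fingers above 1 N), for 1.8 s.
At the end, for the whole second after the job is handed in: Thermometer held still in the fingers, touching nothing else; display within 60 degrees of facing straight up; its tip and shoulder over 115 mm above the bench (lids: 93 mm); both tubs upright within 25 mm of where they stood (height (world z) of each of probe_tip, probe above 0.115 m and angle between probe's own x axis and vertical below 1.05 rad and contact force between probe and the fingers above 1 N and linear speed of probe below 0.03 m/s and angular speed of probe below 0.2 rad/s and contact force between probe and caddy below 0.2 N and contact force between probe and tray below 0.2 N and contact force between probe and tub_a below 0.2 N and contact force between probe and tub_b below 0.2 N and contact force between probe and wipes below 0.2 N and contact force between probe and mug below 0.2 N and contact force between probe and label_roll below 0.2 N and contact force between probe and spice_jar below 0.2 N and contact force between probe and sauce_bottle below 0.2 N and contact force between probe and bowl below 0.2 N and contact force between probe and spoon below 0.2 N and distance of each of tub_a, tub_b from where it was at the start of the episode below 0.025 m and angle between each of tub_a, tub_b's own z axis and vertical below 0.15 rad); the arm keeps its last pose, push and grip.
It fails at once if a tub is shoved more than 25 mm or tipped (not (distance of each of tub_a, tub_b from where it was at the start of the episode below 0.025 m and angle between each of tub_a, tub_b's own z axis and vertical below 0.15 rad)).
It fails at once if a bystander is moved more than 30 mm (distance of any of wipes, mug, label_roll, spice_jar, sauce_bottle, bowl, spoon from where it was at the start of the episode above 0.03 m).
It also fails if it takes over 48 s, if anything falls off the work surface, if the arm or the gripper's body presses on something with over 40 N, if the wrist force passes 120 N, or if a joint passes its speed limit or range.

## Robot

A 7-joint arm with a two-finger parallel gripper is mounted at the origin on the work surface. World frame = base frame: x ahead of the robot, y to its left, z up, the work surface at z = 0. Lengths are in m, angles in rad, forces in N, time in s.
With the tool pointing down it reaches from about 0.375 to 0.925 m from the base axis. Payload 3.1 kg.
Tool frame: the origin (TCP) lies on the centre line of the jaws, within the pads' length; the fingertips stand 25 mm ahead of it and the grasp point (between the pads) lies 6 mm ahead of it (manip.tip_extent is the distance from the TCP to the fingertips, in m); z points along the fingers, y is the direction in which the jaws open and shut (so a half turn about z gives the same grasp; the last joint's range is limited). The gripper opens to 85 mm and grips with 20 to 120 N. Pads are 22 mm wide; open, the fingers measure 114 mm over their backs; the gripper's body (76 mm by 85 mm) begins 54 mm behind the grasp point. The pads swing forward as they close: fully open they stand 13 mm farther back than shut.
Start: joints at [-1.274, 0.383, 0.044, 1.598, -0.018, 1.161, -0.05], TCP at [0.25, 0.6, 0.256] pointing down, gripper open.
Joint ranges: [-2.61, 2.61], [-0.41, 2.15], [-1.48, 1.57], [0, 2.5], [-1.57, 4.71], [0.05, 1.97], [-2.85, 2.85]. Speed limits (rad/s): [2.79, 2.79, 3.14, 3.14, 3.14, 3.14, 3.14].

## Interface

Orientations are given as a unit quaternion [x, y, z, w].
In Python, from cell import manip gives the robot as it stands.
- The arm moves only by the shell command python3 -m jog 'ROWS' [FORCE]. ROWS is JSON, a list that holds one entry, the list of rows, each a list of 7 numbers: the shift along the tool's x, y, z in mm, then the turn, a rotation vector about the tool's x, y, z in rad, then the opening, from -1 (shut) to 1 (fully open), so that 0 is half open. A call has 1 to 10 rows; each row is the pose to reach, as a shift and turn from the pose commanded when the call began, along the tool's axes at that moment; what a row does not reach only later rows make up. A row lasts 1/10 s, in which the tool goes at most 50 mm and 8.59 degrees, less where a joint would pass 70% of its speed; a pose out of reach is approached as far as the arm can. A call with a gripper value outside its range is refused whole. The fingers move at their own pace and stop on an object; FORCE is the grip in N (left out, the last holds). Time passes only in rows, so rows that repeat a pose let the fingers close. It gives the time, the measured TCP pose, the force and the opening at its end, in the units of the state.
- manip.state(): the state, without advancing time (a new reading comes with each control period).
- manip.camera(name): name is "scene" or "top" or "wrist"; returns a dict with "image" (420x560x3 uint8, red, green, blue), "depth" (420x560 float32, m along the optical axis (not along the pixel's ray), 0 where there is no reading), "mtx" (3x3 intrinsics, pixels), "D" ([k1, k2, p1, p2, k3] as OpenCV has them; the pictures are not rectified), "eye" and "attitude" of the camera in the world; the wrist camera has in their place "tool_from_camera" (4x4, takes a point from camera to tool coordinates, whose origin is the TCP and whose axes are the flange's). Camera axes: x right, y down, z forward; pixel columns grow to the right and rows downward; lengths in m; the calibration is good to about 2 mm. A picture is of the moment at which its call begins: read the wrist's pose just before it.
- manip.job_done(): hands the job in, once; it reports no verdict.
The state is a dict: "clock": time; "joints": joint angles; "qd": joint speeds; "effort": joint torques, N m; "position": TCP position; "eef_rot": TCP orientation; "ft_force": force on the tool from outside, world axes, zero at the start; "torque": the same for the moment, N m; "finger_gap": finger opening in m.
Only numpy, scipy, OpenCV 4.12 (cv2) and the standard library are available. Lean on these libraries where they do the work, as an engineer would, in place of code of your own. Each camera call takes 0.05 s, during which the arm holds its last target.

## Working session

There is one attempt and no reset: what is moved stays moved. The work goes in short steps, Python scripts to look and compute and a shell command to move; the robot and the scene stay as the last step left them, time stands still between calls to the robot, and variables do not carry over. Pictures are saved under pics/ and viewed, and the job is handed in when it is done.

```bash
ls; mkdir -p pics
cat > h.py <<'E'
import numpy as np, cv2, pickle
from cell import manip
from scipy.spatial.transform import Rotation as R
def snap(n,tag):
    st=manip.state(); c=manip.camera(n); c['st']=st
    cv2.imwrite(f'pics/{tag}.png',c['image'][:,:,::-1]); pickle.dump(c,open(f'pics/{tag}.pkl','wb')); return c
def pose(c):
    if 'eye' in c:
        a=np.array(c['attitude'],float); M=a if a.shape==(3,3) else R.from_quat(a).as_matrix()
        return M,np.array(c['eye'],float)
    T=np.array(c['tool_from_camera']); W=R.from_quat(c['st']['eef_rot']).as_matrix()
    return W@T[:3,:3], W@T[:3,3]+np.array(c['st']['position'])
def rays(c,uv):
    p=cv2.undistortPoints(np.array(uv,float).reshape(-1,1,2),np.array(c['mtx']),np.array(c['D'])).reshape(-1,2)
    M,t=pose(c); return np.c_[p,np.ones(len(p))]@M.T,t
def plane(c,uv,z):
    d,t=rays(c,uv); return t+d*((z-t[2])/d[:,2])[:,None]
def pts(c,uv):
    d,t=rays(c,uv); uv=np.array(uv,int); return t+d*c['depth'][uv[:,1],uv[:,0]][:,None]
def load(tag): return pickle.load(open(f'pics/{tag}.pkl','rb'))
E
python3 - <<'E'
from h import *
for n in('scene','top','wrist'):
    c=snap(n,n+'0'); print(n,pose(c)[1].round(3),c['mtx'])
print(manip.state(), manip.tip_extent)
E
```

```text
pics
scene [1.322 0.53  0.945] [[397.64591113   0.         274.49719111]
 [  0.         397.64591113 203.88826502]
 [  0.           0.           1.        ]]
top [ 0.347 -0.016  1.244] [[428.52599061   0.         279.45107945]
 [  0.         428.52599061 211.34865065]
 [  0.           0.           1.        ]]
wrist [0.175 0.631 0.372] [[310.75956843   0.         279.90583238]
 [  0.         310.75956843 210.95953491]
 [  0.           0.           1.        ]]
{'clock': 0.15, 'joints': array([-1.27379387,  0.38363625,  0.04382518,  1.59921878, -0.01792449,
        1.16119873, -0.04991893]), 'qd': array([-0.00033875, -0.00513187, -0.00175868, -0.00371344, -0.00054794,
        0.00034331,  0.00040602]), 'effort': array([ 1.55036898e-03, -4.34052408e+01,  1.02640025e+00, -2.49978715e+01,
        1.06740333e-02,  7.28911822e-03, -9.00921322e-06]), 'position': array([0.24971961, 0.59936925, 0.25517995]), 'eef_rot': array([ 1.96089695e-01,  9.80585418e-01, -1.02127046e-03, -1.65752472e-04]), 'ft_force': array([ 0.30688197, -0.57676621, -0.32634046]), 'torque': array([ 0.00127286, -0.00453809, -0.00454666]), 'finger_gap': 0.08541396766721854} 0.025
```

View pics/scene0.png

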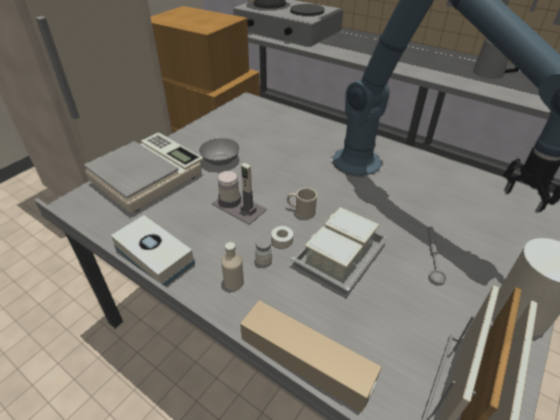

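View pics/top0.png

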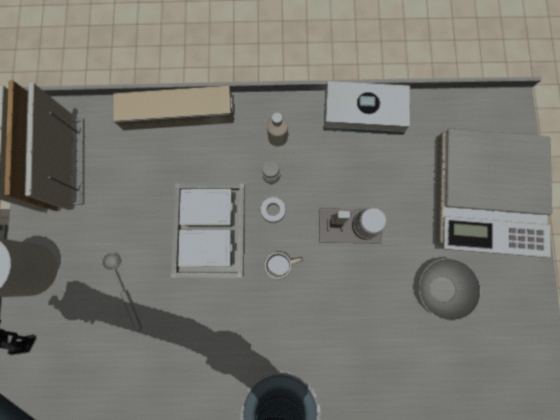

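View pics/wrist0.png

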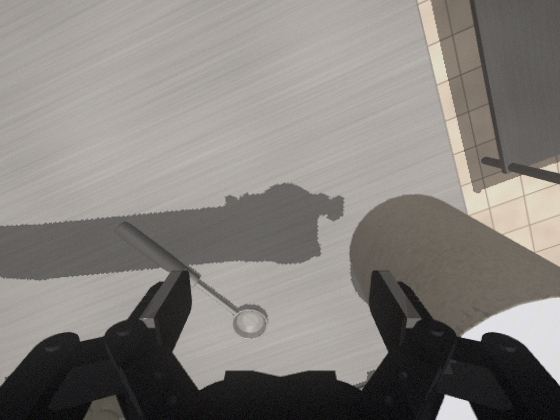

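Run:
```python
from h import *
a=load('top0')['image'][:,:,::-1]; b=load('scene0')['image'][:,:,::-1]
A=cv2.resize(a[165:295,160:400],None,fx=3.3,fy=3.3,interpolation=cv2.INTER_CUBIC); cv2.imwrite('pics/topc.png',A)
B=cv2.resize(b[150:290,200:390],None,fx=4.2,fy=4.2,interpolation=cv2.INTER_CUBIC); cv2.imwrite('pics/scenec.png',B)
c=load('top0')
# coarse
for nm,uv,z in [('gapL',(180,228),.093),('gapR',(231,229),.093),('probe',(343,216),.205),('tray tl',(178,188),.035),('tray tr',(241,187),.035),('caddy tl',(321,209),.006),('caddy bl',(319,241),.006),('caddy br',(382,243),.006)]:
    print(nm,plane(c,[uv],z).round(4),pts(c,[uv]).round(3))
```

```text
gapL [[0.5026 0.2624 0.093 ]] [[0.515 0.284 0.004]]
gapR [[0.4975 0.1237 0.093 ]] [[0.509 0.134 0.004]]
probe [[ 0.5101 -0.1647  0.205 ]] [[ 0.51  -0.164  0.206]]
tray tl [[0.6274 0.2849 0.035 ]] [[0.629 0.286 0.03 ]]
tray tr [[0.627  0.1021 0.035 ]] [[0.627 0.102 0.034]]
caddy tl [[ 0.5632 -0.1297  0.006 ]] [[ 0.564 -0.13   0.002]]
caddy bl [[ 0.4693 -0.1208  0.006 ]] [[ 0.47  -0.121  0.001]]
caddy br [[ 0.4603 -0.3027  0.006 ]] [[ 0.461 -0.305 -0.002]]
```

View pics/topc.png

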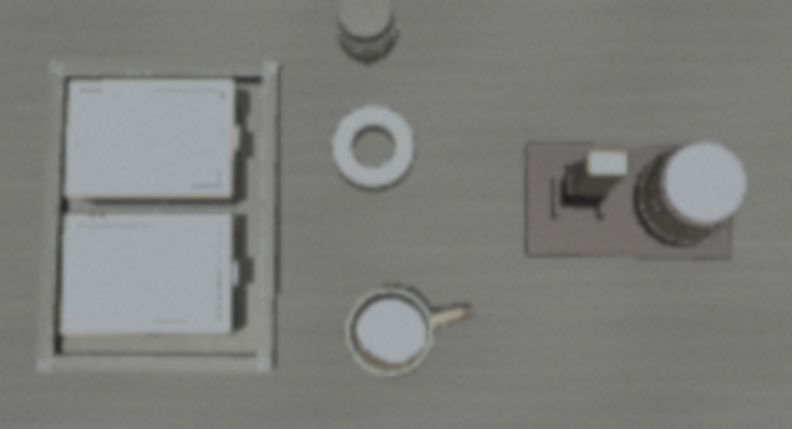

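View pics/scenec.png

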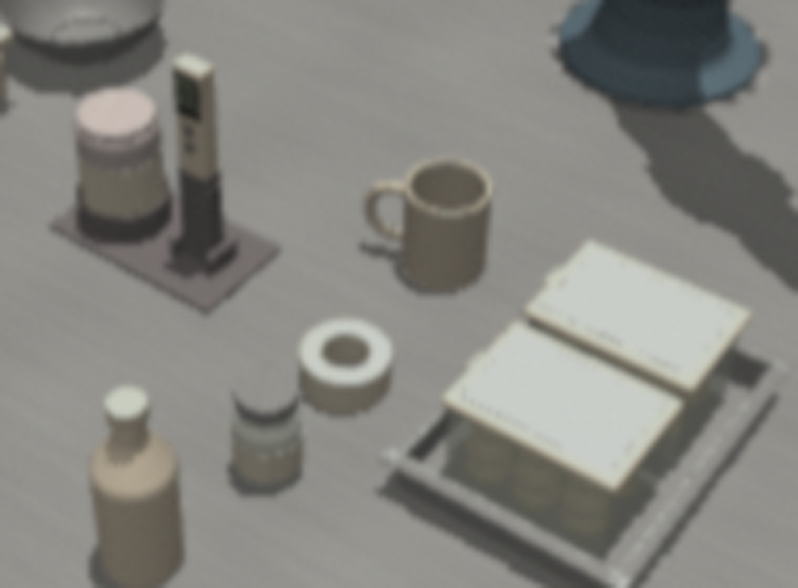

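```bash
cat >> h.py <<'E'
def go(p,yaw=0,tilt=0,pos=None,q=None):
    """target: tool y along world y turned by yaw, tool z down, then tipped by tilt (tool z swings to +x)"""
    st=manip.state(); W=R.from_quat(st['eef_rot'] if q is None else q); p0=st['position'] if pos is None else np.array(pos)
    T=R.from_euler('z',yaw)*R.from_euler('y',-tilt)*R.from_matrix(np.diag([-1.,1,-1]))
    print('at',st['position'].round(4),'clock',st['clock'],'shift mm',(W.inv().apply(np.array(p)-p0)*1000).round(1),'rot',(W.inv()*T).as_rotvec().round(4))
E
python3 - <<'E'
from h import *
M,t=pose(load('wrist0')); print('cam axis',M.T.round(3)); print(load('wrist0')['tool_from_camera'])
go([0.50,0.195,0.36])
E
```

```text
cam axis [[ 0.385  0.923 -0.003]
 [ 0.877 -0.365  0.314]
 [ 0.289 -0.123 -0.949]]
[[-7.57000683e-04 -9.49521711e-01 -3.13700411e-01  8.13960480e-02]
 [ 9.99999618e-01 -5.81670384e-04 -6.52507069e-04  6.10721632e-05]
 [ 4.37099390e-04 -3.13700785e-01  9.49521788e-01 -1.16545490e-01]
 [ 0.00000000e+00  0.00000000e+00  0.00000000e+00  1.00000000e+00]]
at [0.2497 0.5994 0.2552] clock 0.15 shift mm [-386.5 -277.2 -104.2] rot [-2.100e-03 -3.000e-04 -3.947e-01]
```

```bash
python3 -m jog '[[[-36,-29,-20,0,0,-0.06,1],[-72,-58,-40,0,0,-0.12,1],[-108,-87,-60,0,0,-0.18,1],[-144,-116,-80,0,0,-0.24,1],[-180,-145,-104,0,0,-0.3,1],[-216,-174,-104,0,0,-0.36,1],[-252,-203,-104,0,0,-0.395,1],[-288,-232,-104,0,0,-0.395,1],[-324,-261,-104,0,0,-0.395,1],[-359,-289,-104,0,0,-0.395,1]]]'
python3 -m jog '[[[0,0,0,0,0,0,1],[0,0,0,0,0,0,1]]]'
python3 - <<'E'
from h import *
snap('wrist','w1'); go([.45,-.165,.40])
E
```

```text
clock: 1.15
position: [0.4706, 0.193, 0.3601]
eef_rot: [0.0, 1.0, 0.0, -0.0]
ft_force: [1.5, 0.1, 0.3]
finger_gap: 0.0856
clock: 1.35
position: [0.4706, 0.1936, 0.36]
eef_rot: [0.002, 1.0, 0.0, -0.0]
ft_force: [-0.5, 0.6, 0.2]
finger_gap: 0.0851
at [0.4698 0.1955 0.36  ] clock 1.4 shift mm [  19.8 -360.5  -40.2] rot [ 0.0005 -0.0009 -0.    ]
```

View pics/w1.png

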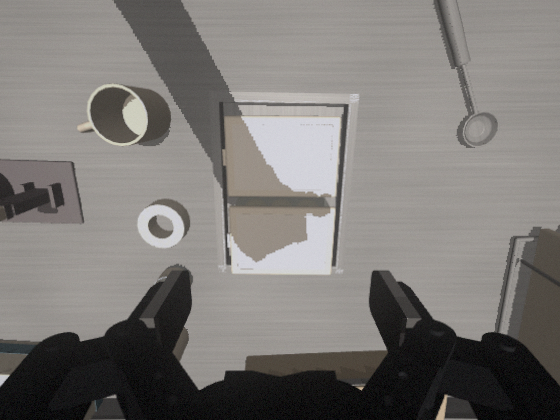

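Run:
```python
from h import *
c=load('w1'); g=cv2.cvtColor(c['image'],cv2.COLOR_RGB2GRAY).astype(float)
B=cv2.resize(c['image'][185:220,220:350,::-1],None,fx=6,fy=6,interpolation=cv2.INTER_CUBIC); cv2.imwrite('pics/w1c.png',B)
def edges(c,us,r0,r1):
    out=[]
    for u in us:
        col=g[r0:r1,u-1:u+2].mean(1); d=np.diff(col)
        def sub(i):
            a,b,e=[abs(d[k]) for k in(i-1,i,i+1)]; return i+.5*(a-e)/(a-2*b+e+1e-9)
        i=int(np.argmin(d[1:-1]))+1; j=int(np.argmax(d[1:-1]))+1
        out.append((u,r0+.5+sub(i),r0+.5+sub(j),col.min().round(),))
    return out
for e in edges(c,range(234,333,8),188,216):
    p=plane(c,[(e[0],e[1]),(e[0],e[2])],.093); print(np.round(e,2),p[:,:2].round(4).tolist(), pts(c,[(e[0],188),(e[0],216)])[:,2].round(4))
for u in (240,275,290): print(u,g[194:214,u].astype(int))
```

```text
[234.   195.54 206.69  93.  ] [[0.4947, 0.1351], [0.5097, 0.1343]] [0.0907 0.0912]
[242.   195.63 205.98  89.  ] [[0.4949, 0.1453], [0.5088, 0.1447]] [0.0899 0.0914]
[250.   195.66 206.61  90.  ] [[0.495, 0.1555], [0.5097, 0.155]] [0.0932 0.091 ]
[258.   195.63 206.64  91.  ] [[0.495, 0.1657], [0.5098, 0.1654]] [0.0918 0.0932]
[266.   195.82 206.85  90.  ] [[0.4953, 0.176], [0.5101, 0.1757]] [0.0922 0.0926]
[274.   195.98 206.71  92.  ] [[0.4956, 0.1862], [0.5099, 0.186]] [0.0908 0.0928]
[282.   195.78 206.72  92.  ] [[0.4953, 0.1964], [0.51, 0.1964]] [0.0929 0.0924]
[290.   196.04 206.97  92.  ] [[0.4957, 0.2067], [0.5104, 0.2068]] [0.0926 0.0927]
[298.   191.21 207.17  92.  ] [[0.4894, 0.2168], [0.5107, 0.2171]] [0.093  0.0909]
[306.   192.17 212.58  92.  ] [[0.4907, 0.227], [0.5181, 0.2276]] [0.0935 0.0907]
[314.   193.1  207.14  94.  ] [[0.492, 0.2373], [0.5108, 0.2378]] [0.0915 0.0938]
[322.   193.91 207.24  93.  ] [[0.4931, 0.2475], [0.511, 0.2482]] [0.0916 0.092 ]
[330.   194.06 207.65 138.  ] [[0.4934, 0.2577], [0.5116, 0.2585]] [0.092  0.0906]
240 [143 132 106  86  89  91  90  91  94  91  93  94 108 125 138 143 142 142
 142 142]
275 [143 138 115  93  93  92  97  95  96  98  98  96 102 117 132 140 144 142
 139 141]
290 [144 135 116  96  91  92  94  92  88  95  95  96 100 118 131 139 141 142
 141 141]
```

View pics/w1c.png

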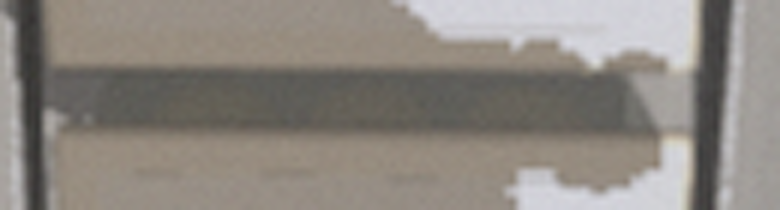

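```bash
python3 -m jog '[[[2,-40,-10,0,0,0,1],[4,-80,-20,0,0,0,1],[6,-120,-30,0,0,0,1],[8,-165,-40,0,0,0,1],[10,-212,-40,0,0,0,1],[12,-260,-40,0,0,0,1],[14,-310,-40,0,0,0,1],[16,-360,-40,0,0,0,1],[16,-360,-40,0,0,0,1],[16,-360,-40,0,0,0,1]]]'
python3 - <<'E'
from h import *
snap('wrist','w2')
E
```

```text
clock: 2.4
position: [0.4545, -0.1642, 0.4003]
eef_rot: [0.0, 1.0, 0.0, 0.0]
ft_force: [0.6, 0.2, -0.0]
finger_gap: 0.0857
```

View pics/w2.png

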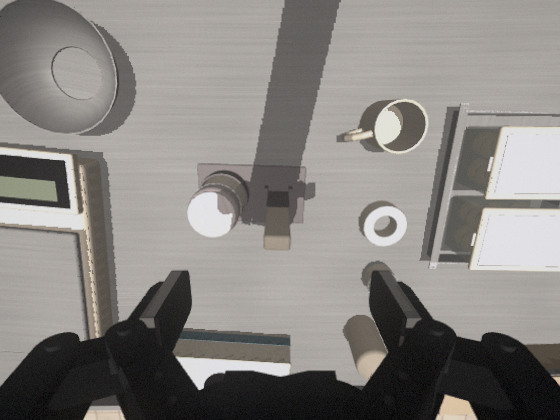

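Run:
```python
from h import *
c=load('w2')
B=cv2.resize(c['image'][155:260,180:320,::-1],None,fx=5.5,fy=5.5,interpolation=cv2.INTER_CUBIC); cv2.imwrite('pics/w2c.png',B)
```

```text
(no output)
```

View pics/w2c.png

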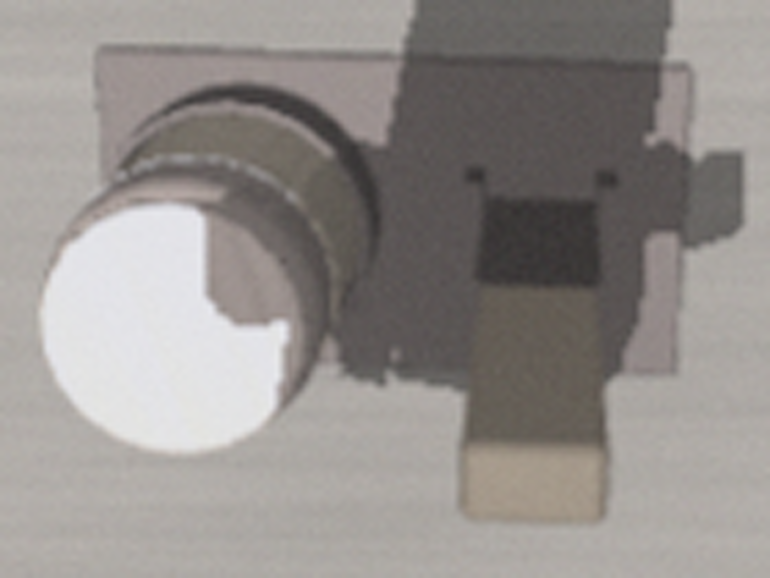

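Run:
```python
from h import *
c=load('w2'); f=lambda L:[((x+.5)/5.5-.5+180,(y+.5)/5.5-.5+155) for x,y in L]
top=plane(c,f([(462,445),(606,443),(604,520),(460,518)]),.205); print(top.round(4),top.mean(0).round(4))
print('depth z top',pts(c,[(276,242),(272,240),(280,245)]).round(4))
sh=plane(c,f([(477,288),(599,288)]),.09); print('shoulder/rim',sh.round(4))
k=plane(c,f([(98,46),(690,66),(678,373)]),.006); print('caddy',k.round(4))
d=k[1]-k[0]; print('yaw from long edge',-np.arctan2(d[0],d[1])); d=k[1]-k[2]; print('short',np.arctan2(-d[1],-d[0]), 'len',np.linalg.norm(k[1]-k[0]),np.linalg.norm(k[1]-k[2]))
ctr=(k[0]+k[2])/2; print('ctr',ctr)
for y in(-.0454,-.06,-.07): print(y,(ctr+R.from_euler('z',y).apply([0,.045,0])).round(4))
s=load('scene0'); 
B=cv2.resize(s['image'][155:225,225:275,::-1],None,fx=8,fy=8,interpolation=cv2.INTER_CUBIC); cv2.imwrite('pics/sc.png',B)
t=load('top0')
B=cv2.resize(t['image'][200:245,315:390,::-1],None,fx=10,fy=10,interpolation=cv2.INTER_CUBIC); cv2.imwrite('pics/tc.png',B)
```

```text
[[ 0.5042 -0.1816  0.205 ]
 [ 0.5038 -0.1532  0.205 ]
 [ 0.5205 -0.1534  0.205 ]
 [ 0.52   -0.1823  0.205 ]] [ 0.5122 -0.1676  0.205 ]
depth z top [[ 0.5128 -0.1682  0.203 ]
 [ 0.5101 -0.1725  0.2037]
 [ 0.5158 -0.1638  0.2044]]
shoulder/rim [[ 0.5081 -0.1834  0.09  ]
 [ 0.5082 -0.1514  0.09  ]]
caddy [[ 0.4587 -0.2993  0.006 ]
 [ 0.4648 -0.1222  0.006 ]
 [ 0.5631 -0.1236  0.006 ]]
yaw from long edge -0.03432651318253219
short -0.014165235422215029 len 0.17725417298539398 0.0983566427810329
ctr [ 0.5109343  -0.21144119  0.006     ]
-0.0454 [ 0.513  -0.1665  0.006 ]
-0.06 [ 0.5136 -0.1665  0.006 ]
-0.07 [ 0.5141 -0.1666  0.006 ]
```

View pics/tc.png

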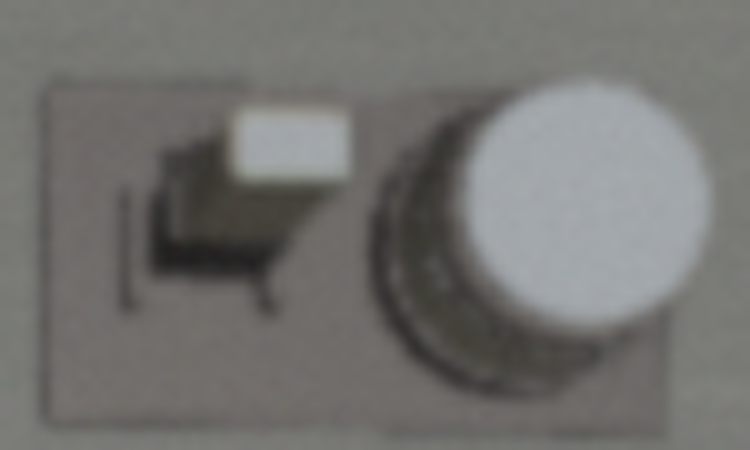

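View pics/sc.png

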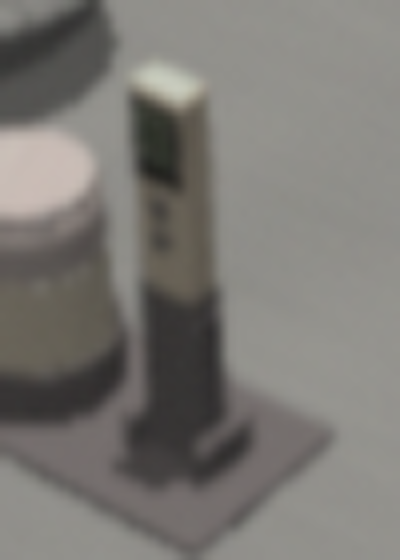

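```bash
cat >> h.py <<'E'
def tri(obs):
    A=np.zeros((3,3));b=np.zeros(3)
    for c,uv in obs:
        d,t=rays(c,[uv]); d=d[0]/np.linalg.norm(d[0]); P=np.eye(3)-np.outer(d,d); A+=P;b+=P@t
    x=np.linalg.solve(A,b); return x
E
python3 - <<'E'
from h import *
w,t,s=load('w2'),load('top0'),load('scene0')
f=lambda x,y,k,ox,oy:((x+.5)/k-.5+ox,(y+.5)/k-.5+oy)
W=f(533,481.5,5.5,180,155);T=f(289.5,144,10,315,200);S=f(168,86,8,225,155)
print('wt',tri([(w,W),(t,T)]).round(4),'ws',tri([(w,W),(s,S)]).round(4),'ts',tri([(t,T),(s,S)]).round(4),'all',tri([(w,W),(t,T),(s,S)]).round(4))
k=plane(t,[f(45,423,10,315,200),f(665,435,10,315,200),f(42,85,10,315,200)],.006); print(k.round(4)); d=k[0]-k[1]; print('yaw',-np.arctan2(d[0],d[1])); d=k[2]-k[0]; print(np.arctan2(d[1],d[0]))
k=plane(t,[f(230,180,10,315,200),f(349,183,10,315,200)],.205);d=k[0]-k[1]; print('yaw',-np.arctan2(d[0],d[1]))
go([.44,-.167,.33])
E
```

```text
wt [ 0.5169 -0.1677  0.1941] ws [ 0.5136 -0.1678  0.2019] ts [ 0.5154 -0.1664  0.2036] all [ 0.5145 -0.1672  0.2022]
[[ 0.4669 -0.1209  0.006 ]
 [ 0.4602 -0.2999  0.006 ]
 [ 0.5662 -0.1232  0.006 ]]
yaw -0.037202310837751974
-0.02308162940532245
yaw -0.04353154896174257
at [ 0.4549 -0.1625  0.4001] clock 2.45 shift mm [14.9 -4.5 70.1] rot [ 0.001  -0.0003  0.0034]
```

```bash
python3 -m jog '[[[-20,-1,43,0,0,0.012,1],[-40,-2,86,0,0,0.024,1],[-58,-3,130,0,0,0.035,1],[-58,-3,130,0,0,0.035,1],[-58,-3,130,0,0,0.035,1],[-58,-3,130,0,0,0.035,1]]]'
python3 - <<'E'
from h import *
c=snap('wrist','w3'); print(c['st']['position'],c['st']['eef_rot'],manip.state()['position'])
B=cv2.resize(c['image'][200:330,200:360,::-1],None,fx=5,fy=5,interpolation=cv2.INTER_CUBIC)[:600]; cv2.imwrite('pics/w3c.png',B)
E
```

```text
clock: 3.05
position: [0.5134, -0.167, 0.2723]
eef_rot: [0.016, 1.0, 0.0, 0.002]
ft_force: [-0.2, 0.1, -0.3]
finger_gap: 0.0854
[ 0.51340312 -0.16703771  0.27231237] [1.63002345e-02 9.99865848e-01 1.92492906e-04 1.59724474e-03] [ 0.51348173 -0.1675744   0.2729186 ]
```

View pics/w3.png

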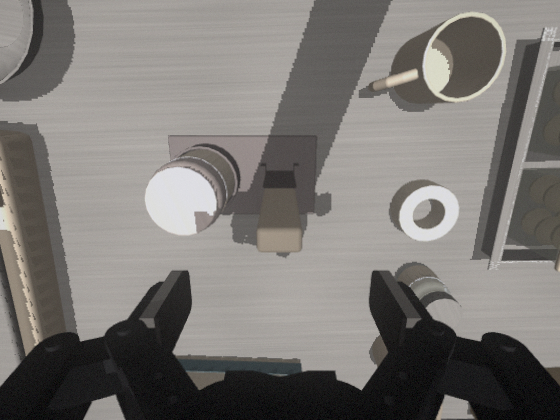

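View pics/w3c.png

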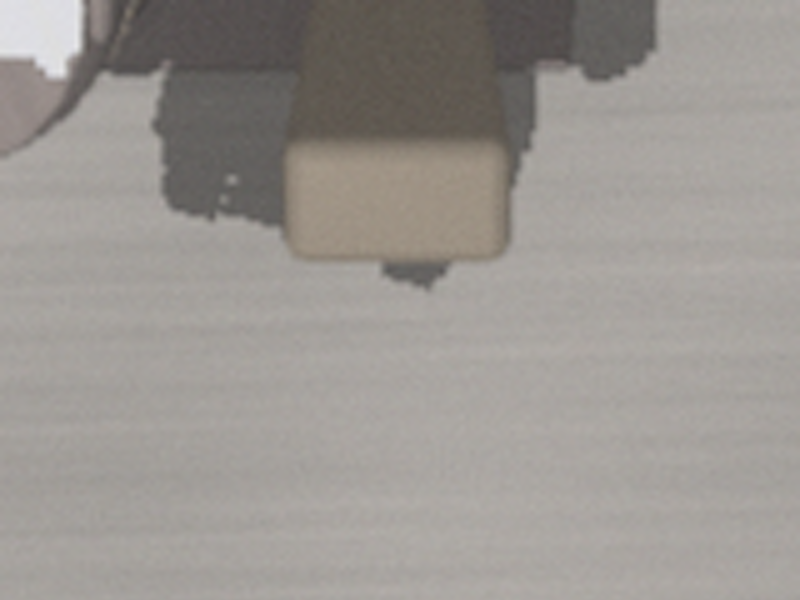

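Run:
```python
from h import *
w,t,s,v=load('w2'),load('top0'),load('scene0'),load('w3')
f=lambda x,y,k,ox,oy:((x+.5)/k-.5+ox,(y+.5)/k-.5+oy)
W=f(533,481.5,5.5,180,155);T=f(289.5,144,10,315,200);S=f(168,86,8,225,155);V=f(398,199,5,200,200)
print('vt',tri([(v,V),(t,T)]).round(4),'vs',tri([(v,V),(s,S)]).round(4),'vw',tri([(w,W),(v,V)]).round(4),'all',tri([(w,W),(t,T),(s,S),(v,V)]).round(4))
print(plane(v,[V],.205),pts(v,[V])); k=plane(v,[f(286,140,5,200,200),f(508,140,5,200,200),f(508,258,5,200,200),f(288,258,5,200,200)],.205);print(k)
go([.5135,-.167,.176],-.035)
```

```text
vt [ 0.5168 -0.1675  0.1947] vs [ 0.5137 -0.1676  0.2021] vw [ 0.53   -0.168   0.1647] all [ 0.5143 -0.1673  0.202 ]
[[ 0.51223197 -0.1672345   0.205     ]] [[ 0.51216238 -0.16723182  0.20515874]]
[[ 0.50362514 -0.18115239  0.205     ]
 [ 0.50456707 -0.15301488  0.205     ]
 [ 0.5210506  -0.15321118  0.205     ]
 [ 0.5200919  -0.18182543  0.205     ]]
at [ 0.5135 -0.1676  0.2729] clock 3.1 shift mm [ 0.5  0.5 96.9] rot [0.0008 0.0048 0.0015]
```

```bash
python3 -m jog '[[[0,0,20,0,0,0,1],[0,0,40,0,0,0,1],[0,0,60,0,0,0,1],[0,0,80,0,0,0,1],[0,0,96,0,0,0,1],[0,0,96,0,0,0,1],[0,0,96,0,0,0,1]]]'
python3 - <<'E'
from h import *
c=snap('wrist','w4')
E
```

```text
clock: 3.8
position: [0.5134, -0.168, 0.1764]
eef_rot: [0.017, 1.0, 0.0, 0.002]
ft_force: [-0.3, -0.2, 1.5]
finger_gap: 0.0857
```

View pics/w4.png

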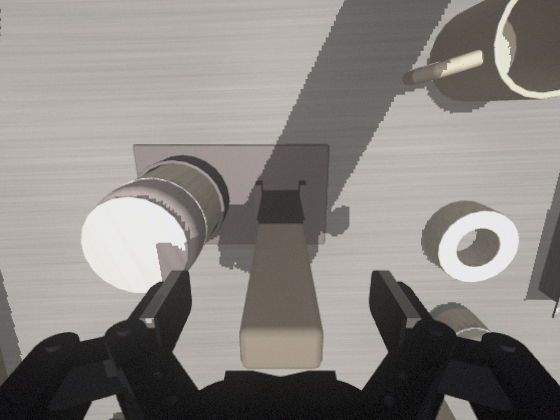

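```bash
python3 -m jog '[[[0,0,0,0,0,0,-1],[0,0,0,0,0,0,-1],[0,0,0,0,0,0,-1],[0,0,0,0,0,0,-1],[0,0,0,0,0,0,-1],[0,0,0,0,0,0,-1],[0,0,0,0,0,0,-1],[0,0,0,0,0,0,-1],[0,0,0,0,0,0,-1],[0,0,0,0,0,0,-1]]]' 60
python3 - <<'E'
from h import *
c=snap('wrist','w5')
E
```

```text
clock: 4.85
position: [0.5127, -0.1678, 0.1747]
eef_rot: [0.017, 1.0, 0.0, 0.0]
ft_force: [-0.8, 1.5, 5.7]
finger_gap: 0.0298
```

View pics/w5.png

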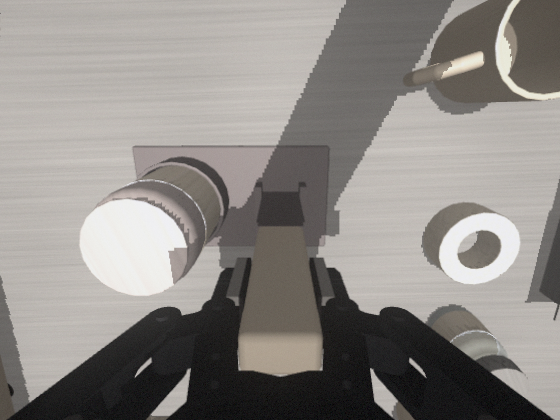

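```bash
python3 -m jog '[[[0,0,-10,0,0,0,-1],[0,0,-25,0,0,0,-1],[0,0,-40,0,0,0,-1],[0,0,-55,0,0,0,-1],[0,0,-70,0,0,0,-1],[0,0,-90,0,0,0,-1],[0,0,-110,0,0,0,-1],[0,0,-130,0,0,0,-1],[0,0,-140,0,0,0,-1],[0,0,-140,0,0,0,-1]]]'
python3 - <<'E'
from h import *
snap('wrist','w6');snap('scene','s6'); go([.5025,.196,.32],-.01)
c=load('s6')
B=cv2.resize(c['image'][80:230,190:330,::-1],None,fx=4,fy=4,interpolation=cv2.INTER_CUBIC); cv2.imwrite('pics/s6c.png',B)
E
```

```text
clock: 5.9
position: [0.5133, -0.1683, 0.3164]
eef_rot: [0.017, 1.0, -0.0, 0.002]
ft_force: [0.4, -0.1, -2.2]
finger_gap: 0.0293
at [ 0.5119 -0.1676  0.314 ] clock 6.0 shift mm [ 22.  363.1  -5.9] rot [ 0.0004 -0.0006 -0.0247]
```

View pics/w6.png

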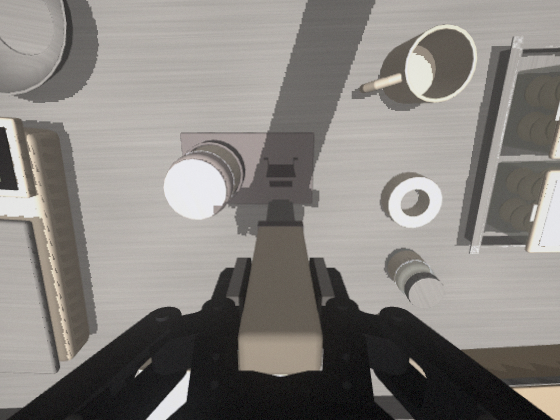

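View pics/s6c.png

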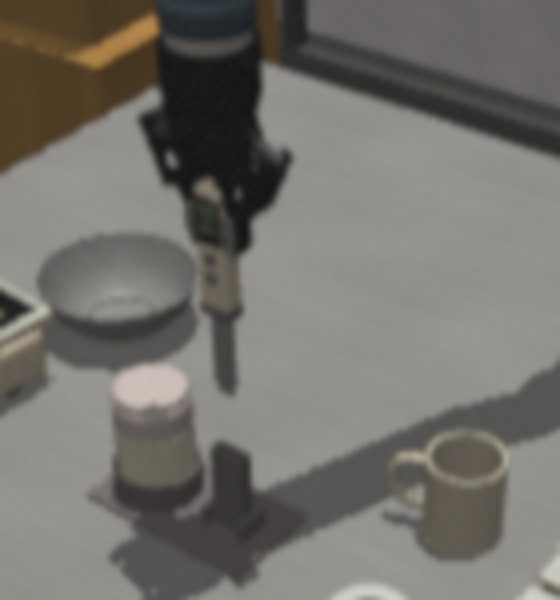

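Run:
```python
from h import *
w,s=load('w6'),load('s6')
B=cv2.resize(w['image'][150:260,220:340,::-1],None,fx=5.4,fy=5.4,interpolation=cv2.INTER_CUBIC); cv2.imwrite('pics/w6c.png',B)
print(w['st']['position'],s['st']['position'])
for uv in [(280,204),(280,210),(280,216),(270,230),(280,240),(280,300)]: print(uv,pts(w,[uv]).round(4))
```

```text
[ 0.51327944 -0.16832061  0.3164224 ] [ 0.51251356 -0.16790367  0.31495098]
(280, 204) [[ 0.5129 -0.168   0.17  ]]
(280, 210) [[ 0.513  -0.1681  0.1866]]
(280, 216) [[ 0.5126 -0.168   0.2027]]
(270, 230) [[ 0.5055 -0.1742  0.2491]]
(280, 240) [[ 0.5054 -0.1678  0.2653]]
(280, 300) [[ 0.5057 -0.1678  0.3246]]
```

View pics/w6c.png

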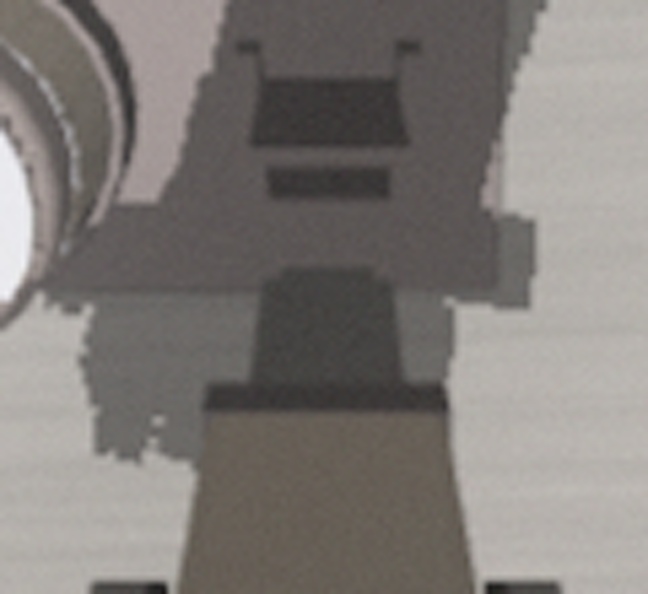

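Run:
```python
from h import *
w=load('w6'); s=load('s6')
for uv,x in [((280,221.2),.5055),((280,199.4),.5135)]:
    d,t=rays(w,[uv]); print(t+d[0]*(x-t[0])/d[0,0])
d,t=rays(w,[((x)/5.4+220,268/5.4+150) for x in (288,375)])
p=t+d*((.5135-t[0])/d[:,0])[:,None]; print('tip corners',p, p.mean(0))
go([.501,.196,.319],-.01,pos=[.5128,-.168,.3155])
```

```text
[ 0.5055     -0.16779191  0.23355912]
[ 0.5135     -0.16806603  0.15353881]
tip corners [[ 0.5135     -0.17430757  0.15354483]
 [ 0.5135     -0.15928175  0.15535975]] [ 0.5135     -0.16679466  0.15445229]
at [ 0.5119 -0.1676  0.314 ] clock 6.0 shift mm [ 24.4 363.4  -3.3] rot [ 0.0004 -0.0006 -0.0247]
```

```bash
python3 -m jog '[[[1,15,-2,0,0,0,-1],[4,50,-3,0,0,-0.005,-1],[7,95,-3,0,0,-0.01,-1],[10,140,-3,0,0,-0.015,-1],[13,185,-3,0,0,-0.02,-1],[16,230,-3,0,0,-0.025,-1],[19,275,-3,0,0,-0.025,-1],[22,320,-3,0,0,-0.025,-1],[24,350,-3,0,0,-0.025,-1],[24,363,-3,0,0,-0.025,-1]]]'
python3 -m jog '[[[0,0,0,0,0,0,-1],[0,0,0,0,0,0,-1],[0,0,0,0,0,0,-1],[0,0,0,0,0,0,-1]]]'
python3 - <<'E'
from h import *
w=snap('wrist','w7');s=snap('scene','s7');snap('top','t7'); print(w['st']['position'],s['st']['position'],manip.state()['position'],manip.state()['eef_rot'])
B=cv2.resize(w['image'][120:260,210:350,::-1],None,fx=4.2,fy=4.2,interpolation=cv2.INTER_CUBIC); cv2.imwrite('pics/w7c.png',B)
B=cv2.resize(s['image'][140:290,280:400,::-1],None,fx=4,fy=4,interpolation=cv2.INTER_CUBIC); cv2.imwrite('pics/s7c.png',B)
E
```

```text
clock: 7.0
position: [0.4989, 0.2001, 0.3154]
eef_rot: [0.001, 1.0, -0.0, -0.002]
ft_force: [0.7, -0.0, -1.5]
finger_gap: 0.0293
clock: 7.4
position: [0.5015, 0.1932, 0.3173]
eef_rot: [0.007, 1.0, -0.0, -0.0]
ft_force: [-0.2, 0.6, -0.6]
finger_gap: 0.0294
[0.50146711 0.19324257 0.31733426] [0.50139886 0.19371749 0.31740972] [0.50122496 0.19465291 0.31746263] [5.88837843e-03 9.99982650e-01 1.27010781e-04 1.05777112e-04]
```

View pics/w7c.png

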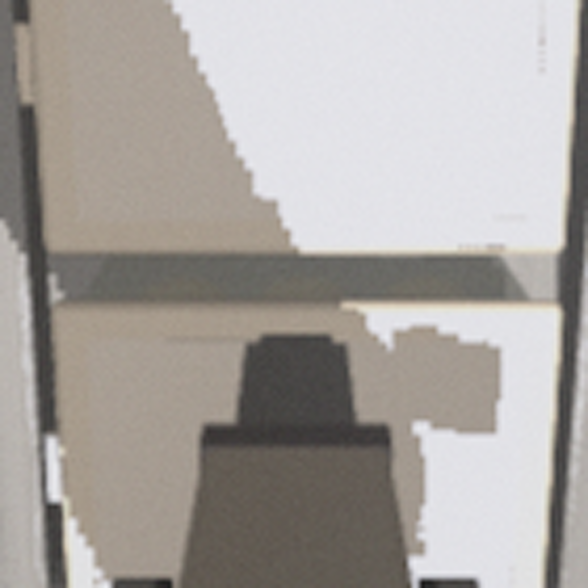

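View pics/s7c.png

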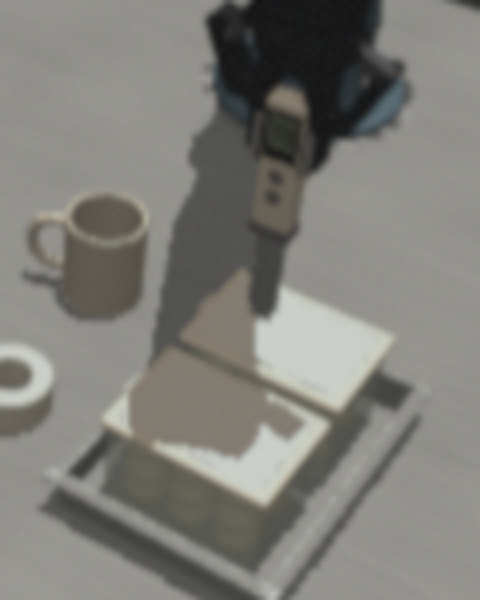

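Run:
```python
from h import *
w=load('w7'); s=load('s7'); f=lambda x,y:((x+.5)/4.2-.5+210,(y+.5)/4.2-.5+120)
print(plane(w,[f(120,252),f(500,254),f(120,303),f(500,305)],.093).round(4))
print('lid y', plane(w,[f(44,252),f(562,254)],.093).round(4))
for uv in [(280,205),(280,212)]: print('blade',pts(w,[uv]).round(4))
# scene: gap edges crop4 offset 280,140 ; lid a edge, lid b edge near (330,412),(185,340)
c=s; B=cv2.resize(c['image'][218:250,318:370,::-1],None,fx=14,fy=14,interpolation=cv2.INTER_CUBIC); cv2.imwrite('pics/s7d.png',B)
c=load('top0'); B=cv2.resize(c['image'][215:245,170:245,::-1],None,fx=10,fy=10,interpolation=cv2.INTER_CUBIC); cv2.imwrite('pics/t0d.png',B)
```

```text
[[0.4952 0.1468 0.093 ]
 [0.4972 0.2479 0.093 ]
 [0.5091 0.146  0.093 ]
 [0.5112 0.2484 0.093 ]]
lid y [[0.4949 0.1266 0.093 ]
 [0.4974 0.2644 0.093 ]]
blade [[0.5004 0.1935 0.1742]]
blade [[0.501  0.1935 0.1918]]
```

View pics/s7d.png

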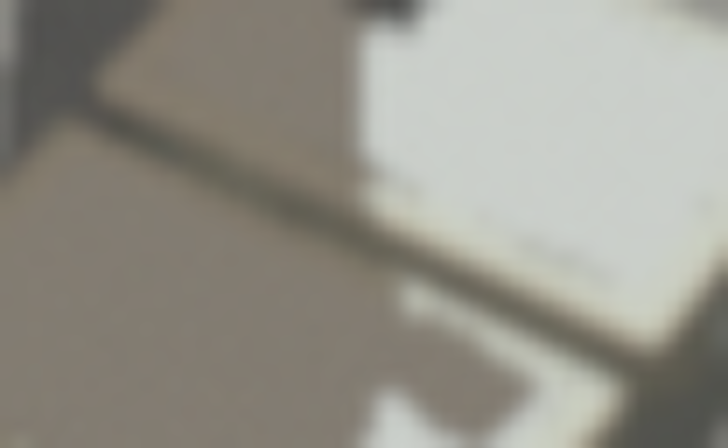

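View pics/t0d.png

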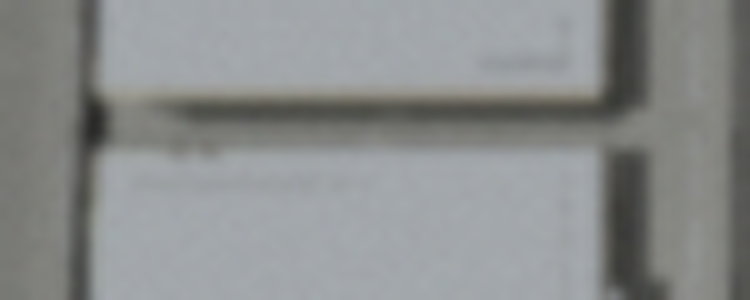

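Run:
```python
from h import *
t=load('top0'); s=load('s7')
f=lambda x,y,k,ox,oy:((x+.5)/k-.5+ox,(y+.5)/k-.5+oy)
print(plane(t,[f(350,148,10,170,215),f(350,97,10,170,215)],.093).round(4))
print(plane(s,[f(395,233,14,318,218),f(380,262,14,318,218)],.093).round(4))
B=s['image']; 
# tip in scene: crop4 (264,314)
W=load('w7'); print('tip tri',tri([(W,(210+290/4.2,120+336/4.2)),(s,f(263,313,4,280,140))]))
go([.5015,.195,.1865],-.018)
```

```text
[[0.4978 0.1955 0.093 ]
 [0.5117 0.1957 0.093 ]]
[[0.5006 0.2045 0.093 ]
 [0.5104 0.2061 0.093 ]]
tip tri [0.50097918 0.19385431 0.15509253]
at [0.5012 0.1947 0.3175] clock 7.55 shift mm [ -0.2   0.3 131. ] rot [0.0003 0.0002 0.0062]
```

```bash
python3 -m jog '[[[-1,0,12,0,0,0.006,-1],[-1.5,0,24,0,0,0.006,-1],[-1.5,0,36,0,0,0.006,-1],[-1.5,0,46,0,0,0.006,-1],[-1.5,0,50,0,0,0.006,-1],[-1.5,0,50,0,0,0.006,-1],[-1.5,0,50,0,0,0.006,-1]]]'
python3 - <<'E'
from h import *
w=snap('wrist','w8');s=snap('scene','s8'); print(manip.state()['position'])
B=cv2.resize(w['image'][120:260,210:350,::-1],None,fx=4.2,fy=4.2,interpolation=cv2.INTER_CUBIC); cv2.imwrite('pics/w8c.png',B)
B=cv2.resize(s['image'][180:270,300:390,::-1],None,fx=6.5,fy=6.5,interpolation=cv2.INTER_CUBIC); cv2.imwrite('pics/s8c.png',B)
E
```

```text
clock: 8.25
position: [0.5027, 0.1959, 0.2674]
eef_rot: [0.008, 1.0, 0.0, 0.0]
ft_force: [0.1, 1.3, -1.3]
finger_gap: 0.0292
[0.50296627 0.19596211 0.26795457]
```

View pics/w8c.png

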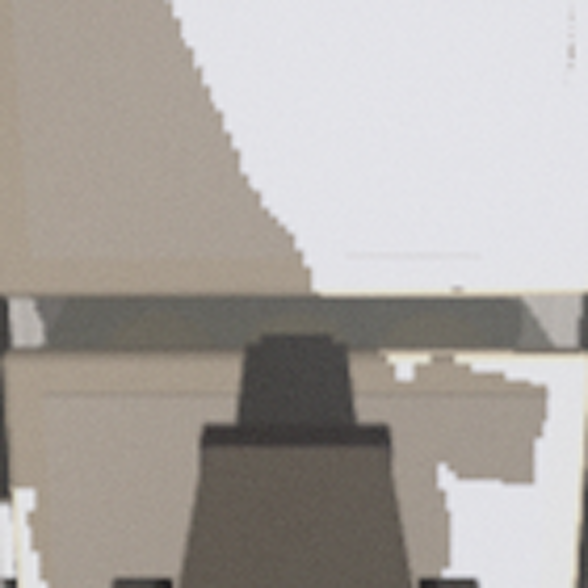

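View pics/s8c.png

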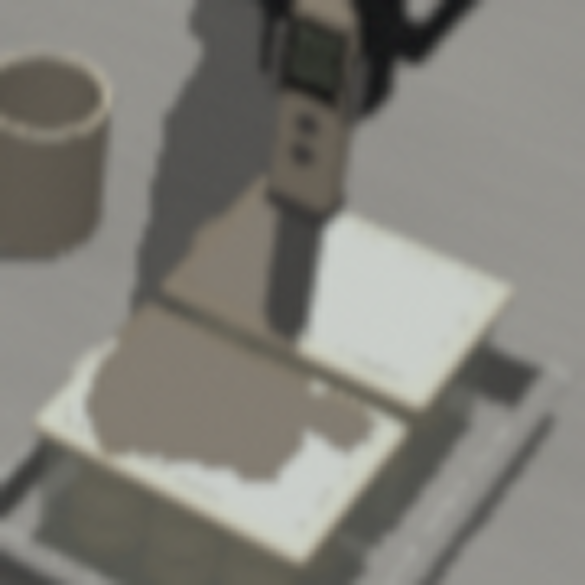

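Run:
```python
from h import *
w=load('w8'); s=load('s8'); f=lambda x,y:((x+.5)/4.2-.5+210,(y+.5)/4.2-.5+120)
g=plane(w,[f(120,296),f(500,296),f(120,351),f(500,351)],.093); print(g.round(4),g.mean(0))
for z in (.099,.102,.105): print('tip back-bottom edge',z,plane(w,[f(295,336)],z).round(4))
for uv in [(280,205),(280,208),(280,212)]: print('blade',pts(w,[uv]).round(4))
h=lambda x,y:((x+.5)/6.5-.5+300,(y+.5)/6.5-.5+180)
print('scene gap',plane(s,[h(300,345),h(296,358),h(350,374),h(345,386)],.093).round(4))
print('scene tip',[plane(s,[h(288,338)],z).round(4) for z in(.099,.102,.105)])
print(pts(s,[tuple(np.round(h(290,320)).astype(int))]))
go([.503,.1955,.1855],-.018,pos=[.5028,.196,.2677])
```

```text
[[0.4957 0.156  0.093 ]
 [0.4971 0.2432 0.093 ]
 [0.5088 0.1552 0.093 ]
 [0.5103 0.2436 0.093 ]] [0.50296636 0.19950685 0.093     ]
tip back-bottom edge 0.099 [[0.5041 0.196  0.099 ]]
tip back-bottom edge 0.102 [[0.5032 0.196  0.102 ]]
tip back-bottom edge 0.105 [[0.5024 0.1961 0.105 ]]
blade [[0.5015 0.1962 0.1249]]
blade [[0.5018 0.1962 0.1326]]
blade [[0.5019 0.1962 0.1428]]
scene gap [[0.4948 0.2013 0.093 ]
 [0.5036 0.2039 0.093 ]
 [0.4983 0.2292 0.093 ]
 [0.5066 0.2309 0.093 ]]
scene tip [array([[0.4998, 0.1969, 0.099 ]]), array([[0.5027, 0.1981, 0.102 ]]), array([[0.5056, 0.1993, 0.105 ]])]
[[0.50717428 0.19897402 0.11685934]]
at [0.503 0.196 0.268] clock 8.35 shift mm [-0.1 -0.6 82.2] rot [0.0007 0.0012 0.0021]
```

```bash
python3 -m jog '[[[0,0,6,0,0,0.003,-1],[0,0,12,0,0,0.003,-1],[0,0,18,0,0,0.003,-1],[0,0,24,0,0,0.003,-1],[0,0,30,0,0,0.003,-1],[0,0,30,0,0,0.003,-1],[0,0,30,0,0,0.003,-1]]]'
python3 - <<'E'
from h import *
w=snap('wrist','w9');s=snap('scene','s9'); print(manip.state()['position'])
B=np.hstack([cv2.resize(w['image'][120:260,210:350,::-1],(400,400)),cv2.resize(s['image'][180:270,300:390,::-1],(400,400))]); cv2.imwrite('pics/w9c.png',B)
E
```

```text
clock: 9.05
position: [0.5024, 0.1957, 0.237]
eef_rot: [0.009, 1.0, -0.0, -0.0]
ft_force: [0.0, -0.8, -2.0]
finger_gap: 0.0294
[0.50271411 0.19587718 0.23754531]
```

View pics/w9c.png

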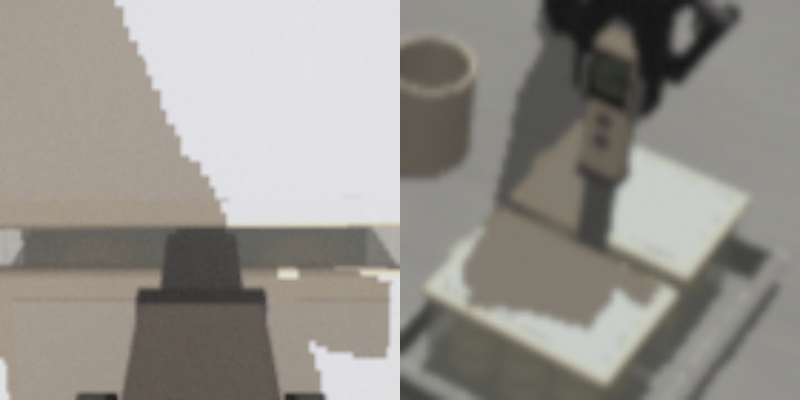

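The blade has entered the gap (in the scene view, its lower end is hidden behind tub_b's lid), and no force shows. I'll continue down 51 mm.

```bash
python3 -m jog '[[[0,0,7,0,0,0,-1],[0,0,14,0,0,0,-1],[0,0,21,0,0,0,-1],[0,0,28,0,0,0,-1],[0,0,35,0,0,0,-1],[0,0,42,0,0,0,-1],[0,0,47,0,0,0,-1],[0,0,51,0,0,0,-1],[0,0,51,0,0,0,-1],[0,0,51,0,0,0,-1]]]'
python3 - <<'E'
from h import *
w=snap('wrist','w10');s=snap('scene','s10'); print(manip.state()['position'],manip.state()['clock'])
B=np.hstack([cv2.resize(w['image'][120:260,210:350,::-1],(400,400)),cv2.resize(s['image'][180:270,300:390,::-1],(400,400))]); cv2.imwrite('pics/w10c.png',B)
E
```

```text
clock: 10.15
position: [0.5026, 0.1958, 0.1864]
eef_rot: [0.009, 1.0, 0.0, 0.0]
ft_force: [-0.4, -0.1, -1.5]
finger_gap: 0.0292
[0.50279269 0.19592469 0.1866625 ] 10.25
```

View pics/w10c.png

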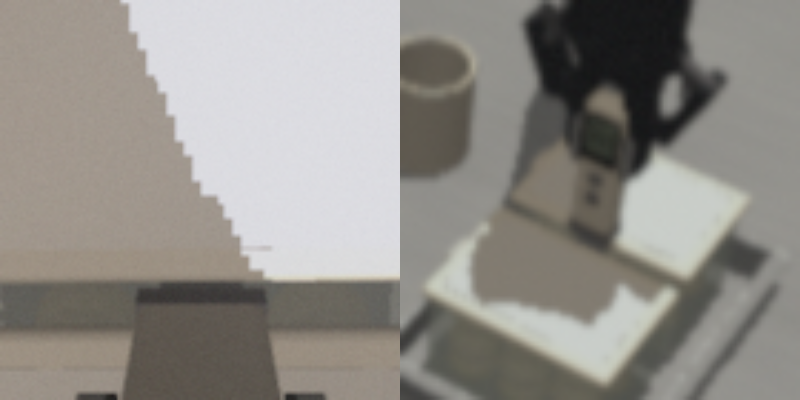

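```bash
python3 -m jog '[[[0,0,3,0,0,0,-1],[0,0,3,0,0,0,-1],[0,0,3,0,0,0,-1],[0,0,3,0,0,0,-1],[0,0,3,0,0,0,-1],[0,0,3,0,0,0,-1],[0,0,3,0,0,0,-1],[0,0,3,0,0,0,-1],[0,0,3,0,0,0,-1],[0,0,3,0,0,0,-1]]]'
python3 - <<'E'
from h import *
w=snap('wrist','w11'); print(manip.state()['position'],manip.state()['clock'])
B=cv2.resize(w['image'][190:250,230:330,::-1],None,fx=7,fy=7); cv2.imwrite('pics/w11c.png',B)
E
```

```text
clock: 11.25
position: [0.5025, 0.1958, 0.1833]
eef_rot: [0.009, 1.0, -0.0, -0.0]
ft_force: [0.2, 0.5, -2.4]
finger_gap: 0.0296
[0.50245533 0.19575441 0.18327154] 11.3
```

View pics/w11c.png

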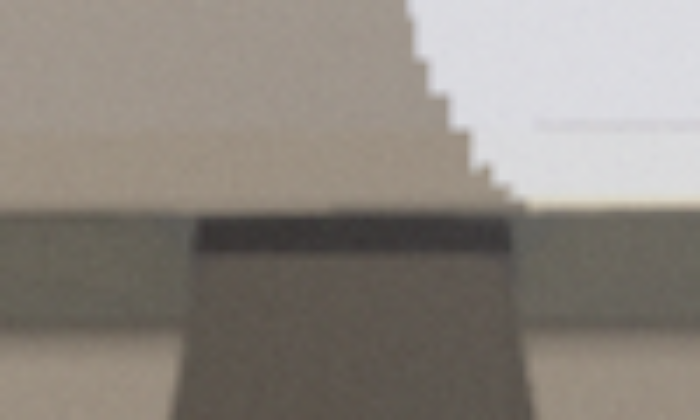

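```bash
python3 - <<'E'
from h import *
w=load('w11'); f=lambda x,y:((x+.5)/7-.5+230,(y+.5)/7-.5+190)
d,t=rays(w,[f(350,217)]); print([ (t+d[0]*(x-t[0])/d[0,0]).round(4) for x in(.494,.495,.496)])
print('handle face',pts(w,[(280,230),(280,245)]).round(4)); print('edges',plane(w,[f(100,213),f(600,211),f(100,326),f(600,324)],.093).round(4))
E
python3 -m jog '[[[0,0,0,0,0,0,-1],[0,0,0,0,0,0,-1],[0,0,0,0,0,0,-1],[0,0,0,0,0,0,-1],[0,0,0,0,0,0,-1],[0,0,0,0,0,0,-1],[0,0,0,0,0,0,-1],[0,0,0,0,0,0,-1],[0,0,0,0,0,0,-1],[0,0,0,0,0,0,-1]]]'
```

```text
[array([0.494 , 0.1959, 0.1001]), array([0.495 , 0.1959, 0.0974]), array([0.496 , 0.1959, 0.0946])]
handle face [[0.4943 0.1962 0.1166]
 [0.4946 0.1962 0.1388]]
edges [[0.4957 0.1706 0.093 ]
 [0.4964 0.2211 0.093 ]
 [0.508  0.1699 0.093 ]
 [0.5088 0.2213 0.093 ]]
clock: 12.3
position: [0.5024, 0.1958, 0.1833]
eef_rot: [0.009, 1.0, 0.0, -0.0]
ft_force: [-0.5, 0.7, -1.3]
finger_gap: 0.0291
```

```bash
for i in 1 2; do python3 -m jog '[[[0,0,0,0,0,0,-1],[0,0,0,0,0,0,-1],[0,0,0,0,0,0,-1],[0,0,0,0,0,0,-1],[0,0,0,0,0,0,-1],[0,0,0,0,0,0,-1],[0,0,0,0,0,0,-1],[0,0,0,0,0,0,-1],[0,0,0,0,0,0,-1],[0,0,0,0,0,0,-1]]]'; done
python3 -m jog '[[[0,0,-10,0,0,0,-1],[0,0,-25,0,0,0,-1],[0,0,-40,0,0,0,-1],[0,0,-55,0,0,0,-1],[0,0,-70,0,0,0,-1],[0,0,-90,0,0,0,-1],[0,0,-115,0,0,0,-1],[0,0,-140,0,0,0,-1],[0,0,-160,0,0,0,-1],[0,0,-170,0,0,0,-1]]]'
python3 - <<'E'
from h import *
w=snap('wrist','w12')
for x in(.46,.5,.52): go([x,.196,.37],-.015,tilt=.8)
print(manip.state()['joints'])
E
```

```text
clock: 13.3
position: [0.5025, 0.1958, 0.1833]
eef_rot: [0.009, 1.0, 0.0, 0.0]
ft_force: [0.3, -0.1, -1.6]
finger_gap: 0.0295
clock: 14.3
position: [0.5024, 0.1958, 0.1833]
eef_rot: [0.009, 1.0, -0.0, -0.0]
ft_force: [0.2, 0.6, -2.4]
finger_gap: 0.0291
clock: 15.3
position: [0.5035, 0.1959, 0.3564]
eef_rot: [0.01, 1.0, 0.001, 0.002]
ft_force: [0.4, 1.4, -0.8]
finger_gap: 0.0293
at [0.5039 0.1961 0.3571] clock 15.35 shift mm [ 43.8  -0.9 -13.1] rot [ 0.0015 -0.7951 -0.0053]
at [0.5039 0.1961 0.3571] clock 15.35 shift mm [  3.8  -0.1 -12.9] rot [ 0.0015 -0.7951 -0.0053]
at [0.5039 0.1961 0.3571] clock 15.35 shift mm [-16.2   0.2 -12.8] rot [ 0.0015 -0.7951 -0.0053]
[-0.88519586  0.09273185  0.47190564  1.75792978 -0.04479372  1.29539444
  1.14857275]
```

View pics/w12.png

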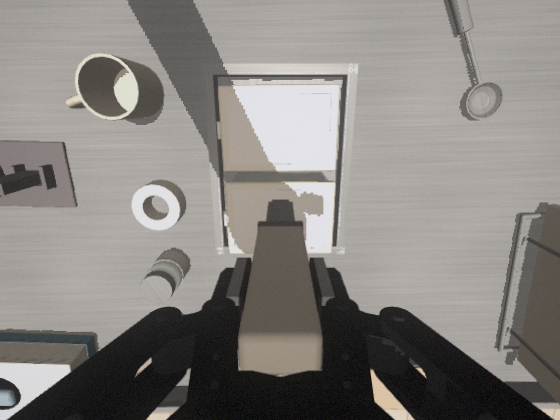

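```bash
python3 -m jog '[[[4,0,-2,0,-0.05,0,-1],[8,0,-4,0,-0.13,0,-1],[12,0,-6,0,-0.21,0,-1],[16,0,-8,0,-0.29,0,-1],[20,0,-10,0,-0.37,0,-1],[24,0,-12,0,-0.45,0,-1],[28,0,-13,0,-0.53,0,-1],[32,0,-13,0,-0.61,0,-1],[36,0,-13,0,-0.69,0,-1],[40,0,-13,0,-0.75,0,-1]]]'
python3 - <<'E'
from h import *
print(manip.state()['joints'].round(3),manip.state()['clock']); go([.46,.196,.37],-.015,tilt=.85)
E
```

```text
clock: 16.35
position: [0.4611, 0.1958, 0.3645]
eef_rot: [0.009, 0.93, -0.004, 0.366]
ft_force: [-1.3, 0.9, -0.5]
finger_gap: 0.0297
[-0.902 -0.315  0.095  2.257  0.81   0.811  0.288] 16.35
at [0.4611 0.1958 0.3645] clock 16.35 shift mm [-3.   0.1 -4.8] rot [-0.0035 -0.0999 -0.0018]
```

Following well: 0.75 rad reached. I'll add a bit more tilt and settle.

```bash
python3 -m jog '[[[0,0,0,0,-0.04,0,-1],[0,0,0,0,-0.08,0,-1],[0,0,0,0,-0.08,0,-1],[0,0,0,0,-0.08,0,-1],[0,0,0,0,-0.08,0,-1],[0,0,0,0,-0.08,0,-1],[0,0,0,0,-0.08,0,-1],[0,0,0,0,-0.08,0,-1],[0,0,0,0,-0.08,0,-1],[0,0,0,0,-0.08,0,-1]]]'
python3 - <<'E'
from h import *
w=snap('wrist','w13');s=snap('scene','s13');st=manip.state();print(st['clock'],st['position'],st['qd'].round(3),st['joints'].round(3),st['finger_gap'])
W=R.from_quat(st['eef_rot']); print('display-angle from up deg (if rigid)',np.degrees(np.arccos(W.apply([-1,0,0])[2])),'tip z',(st['position']+W.apply([0,0,.166]))[2])
cv2.imwrite('pics/w13.png',w['image'][:,:,::-1]); B=cv2.resize(s['image'][60:300,180:420,::-1],(600,600),interpolation=cv2.INTER_CUBIC); cv2.imwrite('pics/s13c.png',B)
p=pts(w,[(280,u) for u in(240,300)]); print(p); d=p[1]-p[0]; print('handle tilt deg',np.degrees(np.arctan2(-d[0],d[2])))
E
```

```text
clock: 17.35
position: [0.4625, 0.1966, 0.3663]
eef_rot: [0.009, 0.915, -0.004, 0.403]
ft_force: [0.9, -0.4, -2.5]
finger_gap: 0.0292
17.45 [0.46244566 0.19652297 0.36624604] [ 0.002 -0.    -0.002  0.001  0.002  0.    -0.   ] [-0.877 -0.322  0.044  2.296  0.928  0.784  0.165] 0.02929593306846396
display-angle from up deg (if rigid) 42.449432539386585 tip z 0.25420612609761306
[[0.49429942 0.19618355 0.32578852]
 [0.45110172 0.1970147  0.36620769]]
handle tilt deg 46.903195879165025
```

View pics/w13.png

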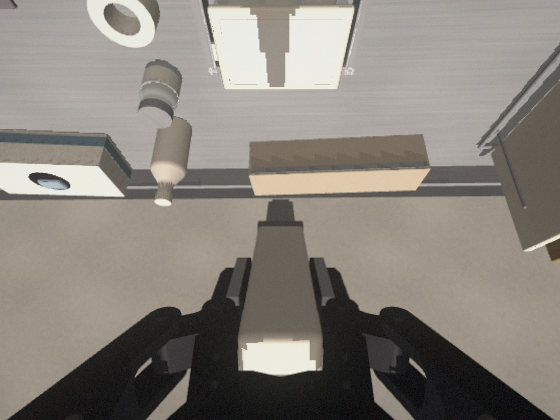

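View pics/s13c.png

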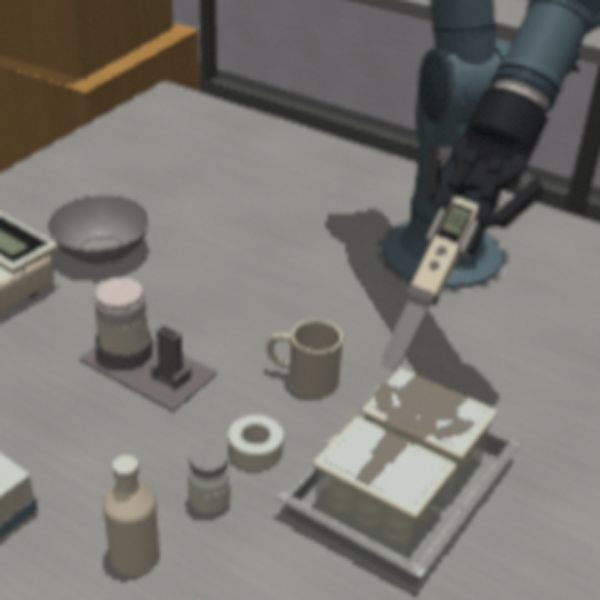

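The pictures show the thermometer held with its display up at about 45°, the tip in clear air about 0.25 m up, and the tubs and bystanders in place. The arm is still, so I'll hand in.

Run:
```python
from h import *
print(manip.job_done())
```

```text
the job is handed in; nothing more can be done
None
```

The job is handed in: I drew the thermometer out of its holder, put its blade down the middle of the gap and held it about 3 s. I then drew it up, tipped it back about 45° and left it held there. No verdict was reported.

- **In the gap:** the shoulder was about 5–7 mm above the lids (98–100 mm above the bench). The blade was about 1 mm from the gap's centre across and within about 3 mm along it. The wrist force stayed under about 3 N.
- **At the end, clock about 17.5 s:** the arm was still and the fingers stood 29 mm apart on the handle. The display was about 42–43° from straight up, and the tip about 0.25 m above the bench, touching nothing.
- **Tubs and bystanders:** in the last pictures the tubs, and the other bench items in view, looked to be where they started. I checked this by eye, not by measuring.

**Disagreements:**
- The gap's centre came out 1–2 mm farther from the robot in the top camera than in the wrist camera. My first scene-camera reading agreed with the top camera, but a second one put it several mm nearer the robot.
- The handle's top came out about 3 mm below the stated 205 mm when I combined all views. Two pairs of views gave much lower heights (195 and 165 mm). I treated them as unreliable and worked from the depth reading and the text's height.

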